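# Caliper measurement of a centrifuge adapter sleeve

## Robot

A 6-joint arm with a two-finger parallel gripper is mounted at the origin on the work surface. World frame = base frame: x ahead of the robot, y to its left, z up, the work surface at z = 0. Lengths are in m, angles in rad, forces in N, time in s.
With the tool pointing down it reaches from about 0.3 to 0.775 m from the base axis. Payload 14.6 kg.
Tool frame: the origin (TCP) lies on the centre line of the jaws, within the pads' length; the fingertips stand ctrl.tcp_to_tips ahead of it and the grasp point (between the pads) lies 2 mm behind it (ctrl.tcp_to_tips is the distance from the TCP to the fingertips, in m); z points along the fingers, y is the line along which they close (so a half turn about z gives the same grasp; the last joint's range is limited). The gripper opens to 94 mm and grips with 3 to 60 N. Pads are 16 mm wide; open, the fingers measure 119 mm over their backs; the gripper's body (75 mm by 177 mm) begins 78 mm behind the grasp point.
Start: joints at [1.098, 0.3, 1.521, -0, 1.321, -0.067], TCP at [0.217, 0.505, 0.184] pointing down, gripper open.
Joint ranges: [-3.03, 3.03], [-0.79, 2.21], [0.23, 2.52], [-1.04, 4.18], [0, 3.07], [-2.55, 2.55]. Speed limits (rad/s): [2.22, 2.22, 2.57, 3.14, 3.14, 3.14].

## Interface

Orientations are given as [roll, pitch, yaw] about the fixed x, y, z axes, in that order (R = Rz(yaw) Ry(pitch) Rx(roll)).
In Python, from station import telemetry, viewer, hand_in, ctrl gives the robot as it stands.
- The arm moves only by the tool step_arm, never from a script. Its argument "plan" is a list of rows, each an object of numbers: "dx", "dy", "dz": the shift along the tool's x, y, z scaled (see below); "rx", "ry", "rz": the turn, a rotation vector about the tool's x, y, z scaled (see below); "claw": the closure, from 0 (fully open) to 1 (shut). In form: [{"dx": .., "dy": .., "dz": .., "rx": .., "ry": .., "rz": .., "claw": ..}, ...]. A call has 1 to 10 rows; each row shifts and turns the commanded pose from where the row before left it, along the tool's axes as they then stand; what a row does not reach is not made up. The controller multiplies each number of a shift by 0.1 m and each number of a turn by 90 degrees. A row lasts 1/10 s, in which the tool goes at most 50 mm and 8.59 degrees, less where a joint would pass 70% of its speed; a pose out of reach is approached as far as the arm can. A call with a number of a shift or a turn outside -1 to 1 is refused whole. A call with a gripper value outside its range is refused whole. The fingers move at their own pace and stop on an object; "grip_force" is the grip in N (left out, the last holds). Time passes only in rows, so rows that do not move let the fingers close. It gives the time, the measured TCP pose, the force, the opening and the grip force at its end, in the units of the state.
- telemetry.get_obs(): the state, without advancing time (a new reading comes with each control period).
- viewer.camera(name): name is "scene" or "top"; returns a dict with "img" (384x512x3 uint8, red, green, blue), "z_map" (384x512 float32, m along the optical axis (not along the pixel's ray), 0 where there is no reading), "fx", "fy", "cx", "cy" (pixels), "dist" ([k1, k2, p1, p2, k3] as OpenCV has them; the pictures are not rectified), "R" (3x3) and "t" (3): a world point X has camera coordinates R X + t. Camera axes: x right, y down, z forward; pixel columns grow to the right and rows downward; lengths in m; the calibration is good to about 2 mm. A picture is of the moment at which its call begins.
- hand_in(): hands the job in; it is judged then, once.
Trained networks look in a picture, given as the dict that the camera call returned (one of the last four; its "shot" number tells which), for a name from the list of things; names that differ only in an ending like _2 or _b are one class to them, and where a whole thing is asked for, a point or a joint stands for the part that bears it (a point fixed in the world has none). Each returns a list of dicts, best first, with "score" (0 to 1); they miss things now and then, are a little off and sometimes report something else, mostly with a low value. They report only what shows in the picture. A call takes as long as a camera call. They do not tell look-alikes from the thing itself.
- viewer.recognise(target, picture): "rect" ([left, top, right, bottom] in pixels, round what is visible of it).
The state is a dict: "time_s": time; "qpos": joint angles; "joint_vel": joint speeds; "tau": joint torques, N m; "ee_pos": TCP position; "eef_rot": TCP orientation; "force": force on the tool from outside, world axes, zero at the start; "moment": the same for the moment, N m; "grip_width": finger opening in m; "grip_force": force on a finger pad.
Only numpy, scipy, OpenCV 4.12 (cv2) and the standard library are available. Lean on these libraries where they do the work, as an engineer would, in place of code of your own. Each camera call takes 0.05 s, during which the arm holds its last target. There are 200 camera calls.

## Task

Measure the outside diameter of the white adapter sleeve that stands by itself, with the caliper in the bench stand: open the jaws, stand the sleeve upright on the stand's plate between the flats of the two long jaws, then slide the jaw up gently until both jaws touch the sleeve, without forcing it or tilting the jaw. Let go and leave the caliper closed on the sleeve; the two other sleeves and the rest stay where they are.

Things in the scene. Friction and masses are not known exactly. Their poses are not given: they have to be found in the camera images.
- caliper: Digital caliper clamped flat in a fixed bench stand. Origin: on the beam's middle line, at the bench. y runs along the beam from slider to fixed jaw, x the way the long jaws point, z up. Base plate 8 mm thick, x -45 to +80, y -155 to +110 mm: the sleeve stands on it. Beam x -8 to +8 mm, 32 to 36 mm above the bench. Beam clamps at y +80 and -140 mm, 50 mm high.
- fixed_face (a point): Point on the fixed jaw's measuring face, half-way along its flat, 34 mm above the bench, at x 27, y 60 mm of the caliper; axes as the caliper's. The face looks along -y. The long jaws are 5 mm thick (31.5 to 36.5 mm above the bench); their flats run from the beam's edge (x 8 mm) to the tip (x 50 mm).
- slider: The sliding part: black display housing and sliding jaw in one piece. Origin on the beam's middle line, 34 mm above the bench, 40 mm behind the sliding jaw's face; axes as the caliper's when square. As on a real caliper it has play: a side load tilts it about the vertical through its origin, against a spring of 8 N m/rad (10 N at mid-flat tilts it about 0.03 rad with nothing holding it).
- grip (a point): Middle of the slider's display housing, where it is held: 40 mm wide across the beam (x), 66 mm long along it (y), 26 to 46 mm above the bench. This point: 36 mm above the bench, at x -2 mm of the caliper, 50 mm behind the sliding jaw's face. Beside the housing there is free space down to the plate. Axes as the slider's.
- slider_face (a point): Point on the sliding jaw's measuring face at mid-length of its flat, 34 mm above the bench, 50 mm ahead of grip along the beam; the face looks along the caliper's +y, towards the fixed jaw.
- opening (a joint): How far the jaws stand apart, in m: 0 shut, at most 0.085. Growing moves the slider along the caliper's -y. Sliding it takes about 2.5 N, and it stays where it is left.
- sleeve_a_center (a point): Centre (half-way up) of one of three unmarked adapter sleeves: white plastic cylinder upright on the bench, 70 mm high, bored from the top, about 55 g. Between 26 and 34 mm across, each different: that is what the caliper is to find. z is its axis. One sleeve stands by itself (the one to measure); the other two, already done, stand together, 55 to 110 mm apart.
- sleeve_b_center (a point): Centre of the second of the three sleeves, as sleeve_a. Any of the three may be the one that stands by itself.
- sleeve_c_center (a point): Centre of the third of the three sleeves, as sleeve_a.
- sleeve_a: Sleeve a again; origin at the middle of its underside.
- sleeve_b: Sleeve b again; origin at the middle of its underside.
- sleeve_c: Sleeve c again; origin at the middle of its underside.
- beaker_base (a point): Middle of the underside of a clear plastic beaker, 82 mm across, 105 mm high. To be left alone.
- tip_box_base (a point): Middle of the underside of a pipette tip box, 85 x 122 mm, 62 mm high. To be left alone.
Mind the look-alikes: they are no part of the job. What is shaped like the sleeve_c but black or turquoise is not meant. What is shaped like the sleeve_b but purple or red is not meant.

How it is judged:
On the way:
1. the sleeve stands upright on the plate between the opened jaws, let go (((angle between sleeve_a_center's own z axis and vertical below 0.06 rad and z of sleeve_a_center in the frame of caliper between 0.04 and 0.046 m and x of sleeve_a_center in the frame of caliper between 0.018 and 0.042 m and y of sleeve_a_center in the frame of fixed_face below -0.012 m and y of sleeve_a_center in the frame of slider_face above 0.012 m and distance of each of sleeve_b_center, sleeve_c_center from where it was at the start of the episode below 0.015 m and horizontal distance between sleeve_b_center and sleeve_c_center below 0.15 m and contact force between the fingers and sleeve_a below 0.1 N) or (angle between sleeve_b_center's own z axis and vertical below 0.06 rad and z of sleeve_b_center in the frame of caliper between 0.04 and 0.046 m and x of sleeve_b_center in the frame of caliper between 0.018 and 0.042 m and y of sleeve_b_center in the frame of fixed_face below -0.012 m and y of sleeve_b_center in the frame of slider_face above 0.012 m and distance of each of sleeve_a_center, sleeve_c_center from where it was at the start of the episode below 0.015 m and horizontal distance between sleeve_a_center and sleeve_c_center below 0.15 m and contact force between the fingers and sleeve_b below 0.1 N) or (angle between sleeve_c_center's own z axis and vertical below 0.06 rad and z of sleeve_c_center in the frame of caliper between 0.04 and 0.046 m and x of sleeve_c_center in the frame of caliper between 0.018 and 0.042 m and y of sleeve_c_center in the frame of fixed_face below -0.012 m and y of sleeve_c_center in the frame of slider_face above 0.012 m and distance of each of sleeve_a_center, sleeve_b_center from where it was at the start of the episode below 0.015 m and horizontal distance between sleeve_a_center and sleeve_b_center below 0.15 m and contact force between the fingers and sleeve_c below 0.1 N)) and value of joint opening above 0.035 m), for 0.2 s.
At the end, for the whole second after the job is handed in: The lone sleeve stands upright (0.06 rad) on the plate between the long jaws, its axis 18 to 42 mm from the beam's middle line; both jaws touch it (within 0.4 mm), the sliding jaw square within 0.03 rad, all at rest; the other two sleeves within 15 mm of where they stood (((angle between sleeve_a_center's own z axis and vertical below 0.06 rad and z of sleeve_a_center in the frame of caliper between 0.04 and 0.046 m and x of sleeve_a_center in the frame of caliper between 0.018 and 0.042 m and y of sleeve_a_center in the frame of fixed_face between -0.01415 and -0.012 m and y of sleeve_a_center in the frame of slider_face between 0.012 and 0.01415 m and distance of each of sleeve_b_center, sleeve_c_center from where it was at the start of the episode below 0.015 m and horizontal distance between sleeve_b_center and sleeve_c_center below 0.15 m and linear speed of sleeve_a below 0.01 m/s) or (angle between sleeve_b_center's own z axis and vertical below 0.06 rad and z of sleeve_b_center in the frame of caliper between 0.04 and 0.046 m and x of sleeve_b_center in the frame of caliper between 0.018 and 0.042 m and y of sleeve_b_center in the frame of fixed_face between -0.0154 and -0.012 m and y of sleeve_b_center in the frame of slider_face between 0.012 and 0.0154 m and distance of each of sleeve_a_center, sleeve_c_center from where it was at the start of the episode below 0.015 m and horizontal distance between sleeve_a_center and sleeve_c_center below 0.15 m and linear speed of sleeve_b below 0.01 m/s) or (angle between sleeve_c_center's own z axis and vertical below 0.06 rad and z of sleeve_c_center in the frame of caliper between 0.04 and 0.046 m and x of sleeve_c_center in the frame of caliper between 0.018 and 0.042 m and y of sleeve_c_center in the frame of fixed_face between -0.01665 and -0.012 m and y of sleeve_c_center in the frame of slider_face between 0.012 and 0.01665 m and distance of each of sleeve_a_center, sleeve_b_center from where it was at the start of the episode below 0.015 m and horizontal distance between sleeve_a_center and sleeve_b_center below 0.15 m and linear speed of sleeve_c below 0.01 m/s)) and angle between the x axis of slider and the x axis of caliper, either way round below 0.03 rad and linear speed of slider below 0.005 m/s).
It fails at once if a sleeve is squeezed by the sliding jaw with more than 10 N (contact force between slider and sleeve_a above 10 N or contact force between slider and sleeve_b above 10 N or contact force between slider and sleeve_c above 10 N).
It fails at once if the sliding jaw is tilted more than 0.05 rad from square (angle between the x axis of slider and the x axis of caliper, either way round above 0.05 rad).
It fails at once if a sleeve is knocked over (angle between any of sleeve_a_center, sleeve_b_center, sleeve_c_center's own z axis and vertical above 0.6 rad).
It fails at once if the beaker or the tip box is moved more than 15 mm (distance of any of beaker_base, tip_box_base from where it was at the start of the episode above 0.015 m).
It also fails if it takes over 66 s, if anything falls off the work surface, if the arm or the gripper's body presses on something with over 40 N, if the wrist force passes 120 N, or if a joint passes its speed limit or range.

## Working session

There is one attempt and no reset: what is moved stays moved. The work goes in short steps, Python scripts to look and compute and a tool call to move; the robot and the scene stay as the last step left them, time stands still between calls to the robot, and variables do not carry over. Pictures are saved under pics/ and viewed, at most 10 in all, crops included, and the job is handed in when it is done.

Besides the shell and the picture viewer there is one more tool, called after ">>>" as name([rows], argument=value, ...), one row to a line, values as JSON. step_arm: Moves the arm, as the interface text tells. Shifts and turns lie within -1 to 1; 1 stands for 0.1 m of shift or 90 degrees of turn. Its arguments: {"type":"object","properties":{"plan":{"type":"array"},"grip_force":{"type":"number"}},"required":["plan"]}

```bash
mkdir -p pics; ls; cat > h.py <<'E'
import numpy as np, cv2
from station import telemetry, viewer, hand_in, ctrl
def world(p,mask_or_uv):
    uv=np.atleast_2d(np.array(mask_or_uv,float))
    K=np.array([[p['fx'],0,p['cx']],[0,p['fy'],p['cy']],[0,0,1.]])
    n=cv2.undistortPoints(uv.reshape(-1,1,2),K,np.array(p['dist'],float)).reshape(-1,2)
    z=p['z_map'][uv[:,1].astype(int),uv[:,0].astype(int)]
    c=np.c_[n*z[:,None],z]
    return (c-np.array(p['t']))@np.array(p['R']), z
def cloud(p):
    v,u=np.mgrid[0:384,0:512]
    w,z=world(p,np.c_[u.ravel(),v.ravel()])
    w[z==0]=np.nan
    return w.reshape(384,512,3)
def save(p,name): cv2.imwrite('pics/'+name,p['img'][:,:,::-1])
E
python3 - <<'E'
from h import *
o=telemetry.get_obs();print(o, ctrl.tcp_to_tips)
ims=[]
for n in('scene','top'):
    p=viewer.camera(n); ims.append(p['img'])
    print(n,-np.array(p['R']).T@p['t'])
    for t in ('sleeve_a','caliper','slider','beaker_base','tip_box_base'):
        for d in viewer.recognise(t,p)[:6]:
            r=d['rect'];print(t,round(d['score'],2),np.round(r))
    np.savez(n,**{k:p[k] for k in p if k!='shot'})
cv2.imwrite('pics/top.png',cv2.resize(ims[1],(800,600))[:,:,::-1]);cv2.imwrite('pics/scene.png',cv2.resize(ims[0],(800,600))[:,:,::-1])
E
```

```text
pics
{'time_s': 0.0, 'qpos': array([ 1.09840935e+00,  3.00448813e-01,  1.52159307e+00,  1.21747510e-05,
        1.32074043e+00, -6.65980442e-02]), 'joint_vel': array([-1.05434099e-03, -2.27932400e-03, -1.57498559e-05,  8.15259863e-04,
       -6.46992928e-04,  3.17265115e-04]), 'tau': array([ 2.42808646e-04, -5.31811774e+01, -3.52723396e+01,  7.07935542e-02,
        2.46351818e-02, -1.27419321e-04]), 'ee_pos': array([0.2169691 , 0.50506478, 0.18369351]), 'eef_rot': array([-3.14040642e+00, -9.09366294e-05,  2.73580065e+00]), 'force': array([0.92170852, 0.46511837, 0.54882461]), 'moment': array([ 0.00299879, -0.04302623,  0.03241292]), 'grip_force': 0.0, 'grip_width': 0.0938541257695768} 0.017
scene [1.0731661  0.72947255 0.70271722]
sleeve_a 0.91 [410. 216. 429. 243.]
sleeve_a 0.81 [364. 200. 380. 229.]
sleeve_a 0.72 [402. 241. 422. 273.]
sleeve_a 0.63 [229. 127. 242. 157.]
caliper 0.89 [238. 161. 335. 246.]
slider 0.76 [280. 184. 308. 212.]
beaker_base 0.89 [325. 263. 374. 331.]
tip_box_base 0.6 [196. 226. 256. 291.]
top [0.4929296  0.03835375 0.99084444]
sleeve_a 0.83 [395. 234. 419. 249.]
sleeve_a 0.82 [334. 240. 354. 255.]
sleeve_a 0.74 [166. 264. 182. 281.]
sleeve_a 0.73 [128. 255. 153. 276.]
sleeve_a 0.67 [ 98. 253. 118. 267.]
sleeve_a 0.67 [117. 285. 138. 303.]
caliper 0.79 [195. 188. 315. 256.]
slider 0.74 [225. 206. 263. 240.]
beaker_base 0.57 [ 82. 153. 127. 188.]
beaker_base 0.55 [365. 231. 387. 242.]
tip_box_base 0.9 [186. 108. 245. 150.]
```

View pics/top.png

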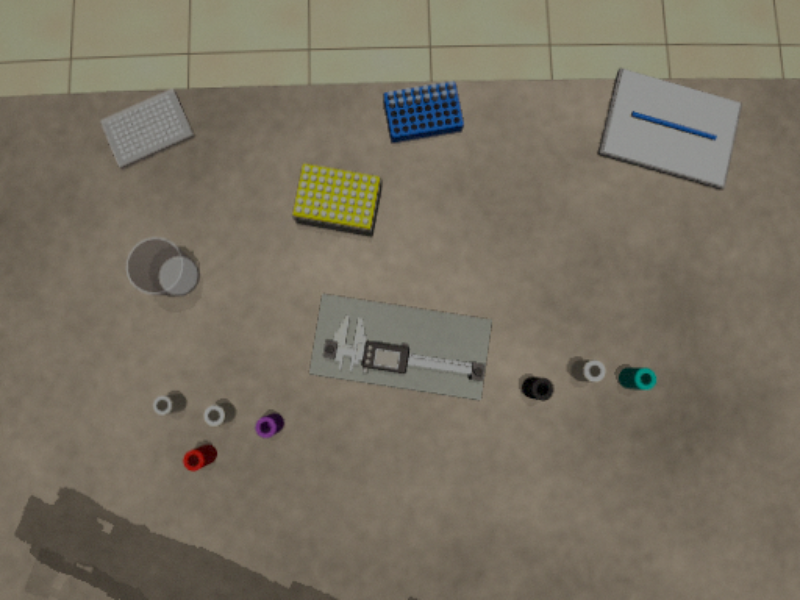

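View pics/scene.png

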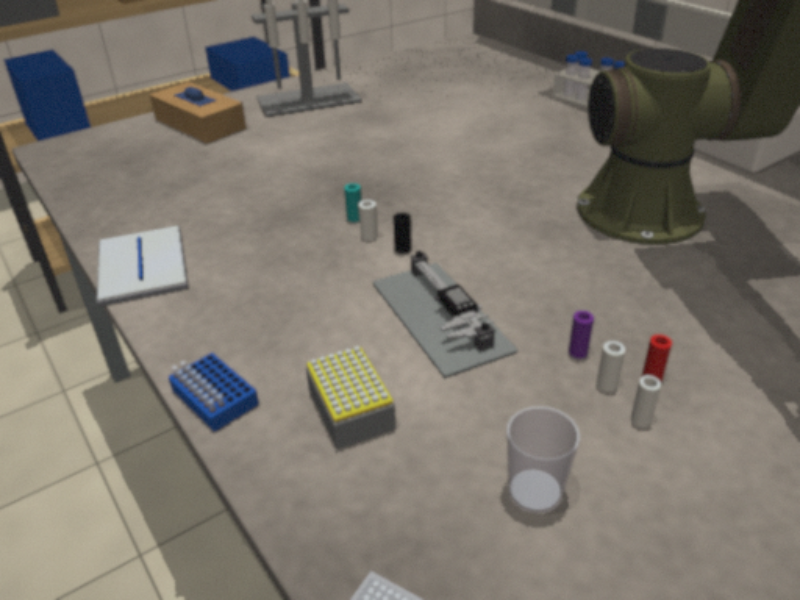

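The top view shows the candidates below, in 800x600 pixels:
- **White sleeves:** (594,371) stands alone. (162,404) and (215,415) are the pair.
- **Look-alikes:** black (538,388), turquoise (644,378), purple (267,426), red (195,460).

I choose the lone white one at (594,371). The caliper's plate spans (310–492, 293–400), with the fixed jaw on the left. The long jaws point up, towards world +x. The scene view agrees, with the lone white sleeve at (369,220).

```bash
python3 - <<'E'
from h import *
for n in('top','scene'):
    p=dict(np.load(n+'.npz')); w=cloud(p); img=p['img'].astype(int)
    X,Y,Z=w[...,0],w[...,1],w[...,2]
    hsv=cv2.cvtColor(p['img'],cv2.COLOR_RGB2HSV)
    # sleeves: components of z 60..76mm
    m=((Z>.055)&(Z<.085)&(X>.2)&(X<.7)).astype(np.uint8)
    k,l,s,c=cv2.connectedComponentsWithStats(m)
    for i in range(1,k):
        if s[i,4]>15:
            q=l==i;a=w[q]; print(n,'top blob',np.round(c[i]),s[i,4],np.round((a.min(0)+a.max(0))/2,4),np.round(a.max(0)-a.min(0),3),'rgb',np.median(img[q],0))
    # plate: z 4..14mm near caliper
    m=((Z>.004)&(Z<.06)&(X>.3)&(X<.55)&(Y<.24)&(Y>-.12)).astype(np.uint8)
    k,l,s,c=cv2.connectedComponentsWithStats(m)
    i=1+np.argmax(s[1:,4]); q=(l==i)
    a=w[q]; r=cv2.minAreaRect(a[:,:2].astype(np.float32)); print('plate',r,len(a),np.median(a[:,2]))
    m=(Z>.022)&(Z<.06)&(l==i)
    b=w[m];print('high',len(b),np.round(b.min(0),3),np.round(b.max(0),3))
p=dict(np.load('top.npz'));I=p['img'][...,::-1]
a=cv2.resize(I[180:262,190:320],None,fx=6,fy=6,interpolation=cv2.INTER_CUBIC)[:490,:780]
cv2.imwrite('pics/cal.png',a)
cv2.imwrite('pics/slv.png',cv2.resize(I[215:265,325:425],None,fx=6,fy=6,interpolation=cv2.INTER_CUBIC))
E
```

```text
top top blob [ 94. 168.] 232 [0.6434 0.3801 0.0697] [0.068 0.053 0.029] rgb [90. 83. 76.]
top top blob [116. 178.] 104 [0.6337 0.3522 0.07  ] [0.06  0.044 0.029] rgb [115. 113. 110.]
top top blob [379. 237.] 163 [ 0.4774 -0.2486  0.0646] [0.032 0.033 0.018] rgb [138. 135. 132.]
top top blob [412. 242.] 168 [ 0.4636 -0.3226  0.0643] [0.032 0.03  0.018] rgb [  5.  119.5 106. ]
top top blob [346. 248.] 149 [ 0.4543 -0.1732  0.0651] [0.029 0.033 0.017] rgb [35. 32. 30.]
top top blob [105. 259.] 111 [0.4463 0.3699 0.064 ] [0.027 0.027 0.017] rgb [125. 123. 118.]
top top blob [137. 266.] 134 [0.4306 0.2954 0.0635] [0.029 0.031 0.017] rgb [140.  137.5 130. ]
top top blob [170. 273.] 122 [0.412  0.222  0.0645] [0.03  0.028 0.018] rgb [104.  50. 114.]
top top blob [124. 294.] 134 [0.3686 0.3247 0.0645] [0.031 0.028 0.017] rgb [134.  19.  12.]
plate ((0.5160412192344666, 0.02811083197593689), (0.26579946279525757, 0.11229801923036575), 80.04389953613281) 4134 0.008608770502997208
high 1311 [ 0.469 -0.095  0.029] [0.55  0.141 0.055]
scene top blob [195.  49.] 49 [ 0.2221 -0.9283  0.0703] [0.036
[... 479 characters left out ...]
3 0.03  0.018] rgb [78. 44. 91.]
scene top blob [422. 221.] 170 [0.3685 0.3267 0.0643] [0.031 0.029 0.019] rgb [120.   32.   30.5]
scene top blob [392. 225.] 181 [0.4313 0.2965 0.0648] [0.032 0.031 0.019] rgb [131. 131. 124.]
scene top blob [415. 247.] 191 [0.4455 0.3701 0.0649] [0.029 0.028 0.02 ] rgb [132. 128. 121.]
scene top blob [347. 278.] 454 [0.6305 0.3614 0.07  ] [0.056 0.061 0.03 ] rgb [129. 122. 120.]
scene top blob [344. 303.] 402 [0.651  0.3768 0.07  ] [0.06  0.061 0.03 ] rgb [148.5 147.  149.5]
plate ((0.5039877891540527, 0.02739419788122177), (0.2798164188861847, 0.11447270214557648), 84.798583984375) 2411 0.01033741078141862
high 957 [ 0.468 -0.096  0.022] [0.55  0.143 0.052]
```

View pics/cal.png

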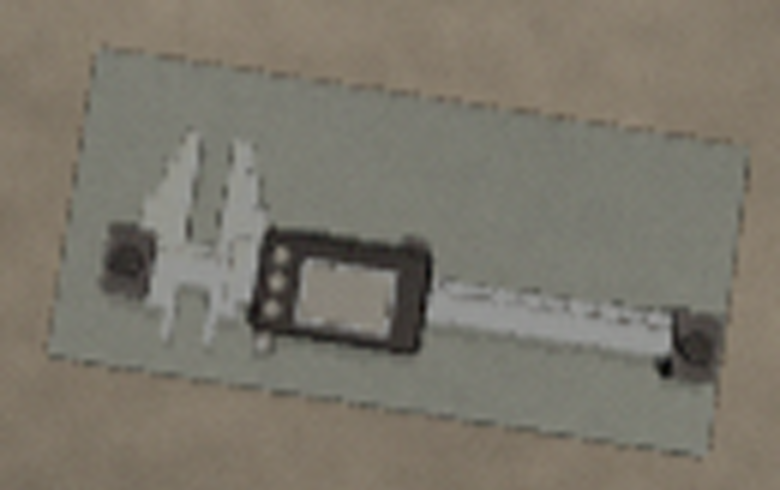

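View pics/slv.png

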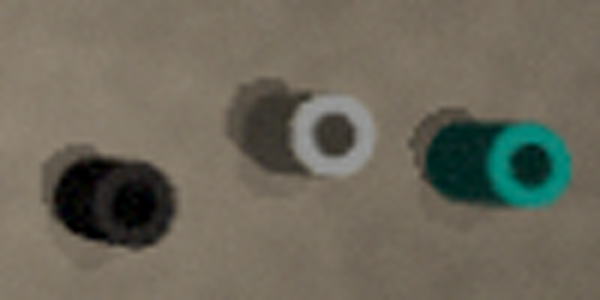

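The crops confirm the choice: the white ring at (333,135) stands between the black (135,203) and turquoise (530,165) look-alikes. The caliper crop shows plate corners at (97,47), (748,147), (707,455) and (48,355), and the jaw faces at u≈198 and 232. The jaws are only slightly open.

```bash
cat >> h.py <<'E'
def ray(p,uv,z):
    uv=np.atleast_2d(np.array(uv,float))
    K=np.array([[p['fx'],0,p['cx']],[0,p['fy'],p['cy']],[0,0,1.]])
    n=cv2.undistortPoints(uv.reshape(-1,1,2),K,np.array(p['dist'],float)).reshape(-1,2)
    R=np.array(p['R']);o=-R.T@p['t'];d=np.c_[n,np.ones(len(n))]@R
    return o+d*((z-o[2])/d[:,2])[:,None]
def rigid(A,B): # A local -> B world
    a,b=A-A.mean(0),B-B.mean(0)
    th=np.arctan2((a[:,0]*b[:,1]-a[:,1]*b[:,0]).sum(),(a*b).sum())
    R=np.array([[np.cos(th),-np.sin(th)],[np.sin(th),np.cos(th)]])
    return th,R,B.mean(0)-R@A.mean(0)
E
python3 - <<'E'
from h import *
p=dict(np.load('top.npz'))
f=lambda c:(np.array(c,float)+.5)/6-.5+np.array([190,180])
W=ray(p,f([(97,47),(748,147),(707,455),(48,355)]),.008)[:,:2]
L=np.array([(.08,.11),(.08,-.155),(-.045,-.155),(-.045,.11)])
th,R,t=rigid(L,W);print('yaw',th,'t',t);print('resid mm',1e3*(L@R.T+t-W))
inv=lambda w:(w[:,:2]-t)@R
print('clamps @50',1e3*inv(ray(p,f([(128,260),(695,345)]),.05)))
print('housing corners @46',1e3*inv(ray(p,f([(268,228),(432,243),(417,353),(250,328)]),.046)))
print('faces tip/root @36.5',1e3*inv(ray(p,f([(199,135),(190,240),(232,140),(220,240)]),.0365)))
w=cloud(p);Z=w[...,2];loc=inv(w.reshape(-1,3)).reshape(384,512,2)
m=(Z>.0415)&(Z<.05)&(abs(loc[...,0])<.035)&(loc[...,1]>-.12)&(loc[...,1]<.06)
a=loc[m];print('housing depth',1e3*a.min(0),1e3*a.max(0),m.sum())
# sleeve ring via image, top
for n in('top','scene'):
    q=dict(np.load(n+'.npz'));w=cloud(q);m=(w[...,2]>.066)&(w[...,2]<.078)&(np.hypot(w[...,0]-.477,w[...,1]+.248)<.03)
    v,u=np.nonzero(m);pts=ray(q,np.c_[u,v],.07)[:,:2].astype(np.float32)
    print(n,'sleeve circle',cv2.minEnclosingCircle(pts),len(pts))
s=np.array([[.477,-.248,0]]);print('sleeve in caliper',inv(s))
np.savez('cal',th=th,R=R,t=t)
E
```

```text
yaw -0.1793157034673573 t [0.50967155 0.05229066]
resid mm [[ 0.59342967  0.52886082]
 [ 0.78569503 -1.38669489]
 [-0.82921834 -0.43521993]
 [-0.54990636  1.29305399]]
clamps @50 [[  -2.96339932   79.25546624]
 [  -2.62429743 -138.25388792]]
housing corners @46 [[ 17.14250798  28.82102437]
 [ 20.8686082  -33.89519962]
 [-21.28573746 -34.45445099]
 [-21.42312754  29.72295991]]
faces tip/root @36.5 [[48.94730142 61.20045166]
 [ 8.37851785 58.25594713]
 [48.95248512 48.28692324]
 [10.11522511 46.83676675]]
housing depth [-27.39476376 -35.10970769] [17.92335708 30.74345496] 489
top sleeve circle ((0.4771065413951874, -0.2481900304555893), 0.01687144860625267) 131
scene sleeve circle ((0.47852832078933716, -0.2487327605485916), 0.01908523589372635) 57
sleeve in caliper [[ 0.02141104 -0.30130297]]
```

```bash
cat >> h.py <<'E'
from scipy.spatial.transform import Rotation as Ro
C=np.load('cal.npz') if __import__('os').path.exists('cal.npz') else None
def c2w(x,y): return C['R']@[x,y]+C['t']
def go(x,y,z,yaw=None):
    "total shift in tool units (0.1m) and rz units needed from the measured pose"
    o=telemetry.get_obs();r=Ro.from_euler('xyz',o['eef_rot'])
    d=r.inv().apply(np.array([x,y,z])-o['ee_pos'])/.1
    print('total dxyz units',np.round(d,3))
    if yaw is not None:
        print('rot units',np.round((r.inv()*Ro.from_euler('xyz',[np.pi,0,yaw])).as_rotvec()/(np.pi/2),4))
E
python3 -c "
from h import *
print(np.pi/2+float(C['th']))
go(*c2w(-.0016,-.0025),.034,np.pi/2+float(C['th']))"
```

```text
1.3914806233275392
total dxyz units [-4.467 -3.035  1.502]
rot units [-0.     -0.      0.8558]
```

>>> step_arm([
  {"rz": 0.095, "claw": 0},
  {"rz": 0.095, "claw": 0},
  {"rz": 0.095, "claw": 0},
  {"rz": 0.095, "claw": 0},
  {"rz": 0.095, "claw": 0},
  {"rz": 0.095, "claw": 0},
  {"rz": 0.095, "claw": 0},
  {"rz": 0.095, "claw": 0},
  {"rz": 0.095, "claw": 0},
  {"claw": 0},
], grip_force=6)

```text
$.plan[0]: bad value
```

```bash
python3 -c "
from h import *
go(*c2w(-.0016,-.0025),.034,np.pi/2+float(C['th']))"
```

```text
total dxyz units [-4.467 -3.035  1.502]
rot units [-0.     -0.      0.8558]
```

>>> step_arm([
  {"dx": 0, "dy": 0, "dz": 0, "rx": 0, "ry": 0, "rz": 0.095, "claw": 0},
  {"dx": 0, "dy": 0, "dz": 0, "rx": 0, "ry": 0, "rz": 0.095, "claw": 0},
  {"dx": 0, "dy": 0, "dz": 0, "rx": 0, "ry": 0, "rz": 0.095, "claw": 0},
  {"dx": 0, "dy": 0, "dz": 0, "rx": 0, "ry": 0, "rz": 0.095, "claw": 0},
  {"dx": 0, "dy": 0, "dz": 0, "rx": 0, "ry": 0, "rz": 0.095, "claw": 0},
  {"dx": 0, "dy": 0, "dz": 0, "rx": 0, "ry": 0, "rz": 0.095, "claw": 0},
  {"dx": 0, "dy": 0, "dz": 0, "rx": 0, "ry": 0, "rz": 0.095, "claw": 0},
  {"dx": 0, "dy": 0, "dz": 0, "rx": 0, "ry": 0, "rz": 0.095, "claw": 0},
  {"dx": 0, "dy": 0, "dz": 0, "rx": 0, "ry": 0, "rz": 0.095, "claw": 0},
  {"dx": 0, "dy": 0, "dz": 0, "rx": 0, "ry": 0, "rz": 0, "claw": 0},
], grip_force=6)

```text
time_s: 1.6
ee_pos: [0.2171, 0.5053, 0.1842]
eef_rot: [-3.142, 0.0, 1.39]
force: [-0.1, 0.2, -0.4]
grip_width: 0.0942
grip_force: 0.0
```

```bash
python3 -c "
from h import *
go(*c2w(-.0016,-.0025),.034,np.pi/2+float(C['th']))"
```

```text
total dxyz units [-3.956  3.676  1.502]
rot units [-0.      0.     -0.0008]
```

>>> step_arm([
  {"dx": -0.2, "dy": 0.18, "dz": 0, "rx": 0, "ry": 0, "rz": 0, "claw": 0},
  {"dx": -0.28, "dy": 0.26, "dz": 0, "rx": 0, "ry": 0, "rz": 0, "claw": 0},
  {"dx": -0.28, "dy": 0.26, "dz": 0, "rx": 0, "ry": 0, "rz": 0, "claw": 0},
  {"dx": -0.28, "dy": 0.26, "dz": 0, "rx": 0, "ry": 0, "rz": 0, "claw": 0},
  {"dx": -0.28, "dy": 0.26, "dz": 0, "rx": 0, "ry": 0, "rz": 0, "claw": 0},
  {"dx": -0.28, "dy": 0.26, "dz": 0, "rx": 0, "ry": 0, "rz": 0, "claw": 0},
  {"dx": -0.28, "dy": 0.26, "dz": 0, "rx": 0, "ry": 0, "rz": 0, "claw": 0},
  {"dx": -0.28, "dy": 0.26, "dz": 0, "rx": 0, "ry": 0, "rz": 0, "claw": 0},
  {"dx": -0.28, "dy": 0.26, "dz": 0, "rx": 0, "ry": 0, "rz": 0, "claw": 0},
  {"dx": -0.28, "dy": 0.26, "dz": 0, "rx": 0, "ry": 0, "rz": 0, "claw": 0},
])

```text
time_s: 2.6
ee_pos: [0.4176, 0.1916, 0.1845]
eef_rot: [3.141, -0.0, 1.398]
force: [0.8, 0.4, -0.2]
grip_width: 0.0941
grip_force: 0.0
```

>>> step_arm([
  {"dx": -0.28, "dy": 0.26, "dz": 0, "rx": 0, "ry": 0, "rz": 0, "claw": 0},
  {"dx": -0.28, "dy": 0.26, "dz": 0.1, "rx": 0, "ry": 0, "rz": 0, "claw": 0},
  {"dx": -0.28, "dy": 0.26, "dz": 0.1, "rx": 0, "ry": 0, "rz": 0, "claw": 0},
  {"dx": -0.28, "dy": 0.26, "dz": 0.1, "rx": 0, "ry": 0, "rz": 0, "claw": 0},
  {"dx": -0.1, "dy": 0.12, "dz": 0.1, "rx": 0, "ry": 0, "rz": 0, "claw": 0},
  {"dx": 0, "dy": 0, "dz": 0, "rx": 0, "ry": 0, "rz": 0, "claw": 0},
  {"dx": 0, "dy": 0, "dz": 0, "rx": 0, "ry": 0, "rz": 0, "claw": 0},
])

```text
time_s: 3.3
ee_pos: [0.5092, 0.0531, 0.1443]
eef_rot: [-3.141, -0.0, 1.395]
force: [0.1, 1.1, 0.2]
grip_width: 0.0938
grip_force: 0.0
```

```bash
python3 -c "
from h import *
go(*c2w(-.0016,-.0025),.034,np.pi/2+float(C['th']))"
```

```text
total dxyz units [-0.032 -0.009  1.103]
rot units [-0.0003 -0.0001  0.002 ]
```

>>> step_arm([
  {"dx": -0.03, "dy": -0.01, "dz": 0.2, "rx": 0, "ry": 0, "rz": 0.002, "claw": 0},
  {"dx": 0, "dy": 0, "dz": 0.2, "rx": 0, "ry": 0, "rz": 0, "claw": 0},
  {"dx": 0, "dy": 0, "dz": 0.2, "rx": 0, "ry": 0, "rz": 0, "claw": 0},
  {"dx": 0, "dy": 0, "dz": 0.2, "rx": 0, "ry": 0, "rz": 0, "claw": 0},
  {"dx": 0, "dy": 0, "dz": 0.2, "rx": 0, "ry": 0, "rz": 0, "claw": 0},
  {"dx": 0, "dy": 0, "dz": 0.1, "rx": 0, "ry": 0, "rz": 0, "claw": 0.2},
  {"dx": 0, "dy": 0, "dz": 0, "rx": 0, "ry": 0, "rz": 0, "claw": 0.35},
  {"dx": 0, "dy": 0, "dz": 0, "rx": 0, "ry": 0, "rz": 0, "claw": 0.45},
  {"dx": 0, "dy": 0, "dz": 0, "rx": 0, "ry": 0, "rz": 0, "claw": 0.45},
], grip_force=6)

```text
time_s: 4.2
ee_pos: [0.5086, 0.0499, 0.0354]
eef_rot: [3.14, -0.0, 1.39]
force: [-0.7, 0.1, -0.5]
grip_width: 0.0653
grip_force: 0.0
```

>>> step_arm([
  {"dx": 0, "dy": 0, "dz": 0, "rx": 0, "ry": 0, "rz": 0, "claw": 0.5},
  {"dx": 0, "dy": 0, "dz": 0, "rx": 0, "ry": 0, "rz": 0, "claw": 0.55},
  {"dx": 0, "dy": 0, "dz": 0, "rx": 0, "ry": 0, "rz": 0, "claw": 0.6},
  {"dx": 0, "dy": 0, "dz": 0, "rx": 0, "ry": 0, "rz": 0, "claw": 0.65},
  {"dx": 0, "dy": 0, "dz": 0, "rx": 0, "ry": 0, "rz": 0, "claw": 0.65},
], grip_force=6)

```text
time_s: 4.7
ee_pos: [0.508, 0.0496, 0.0343]
eef_rot: [3.142, 0.0, 1.39]
force: [-0.8, 0.4, -0.5]
grip_width: 0.033
grip_force: 0.0
```

```bash
python3 - <<'E'
from h import *
o=telemetry.get_obs();print(o['grip_width'],o['grip_force'],o['ee_pos'])
p=viewer.camera('scene');q=viewer.camera('top')
a=cv2.resize(p['img'][110:260,210:360],(600,600));cv2.imwrite('pics/g1.png',a[...,::-1])
E
```

```text
0.033022968653125886 0.0 [0.5080101  0.04955245 0.03427086]
```

View pics/g1.png

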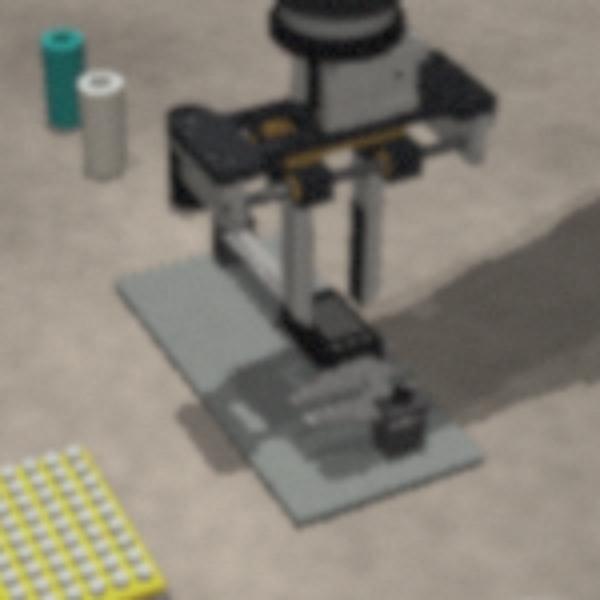

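The picture shows the fingers coming down at the display housing, near finger at (300,310) and far finger at (365,295). The 33 mm width doesn't fit a 40 mm housing. I'll check the geometry by projecting points into the picture.

```bash
python3 - <<'E'
from h import *
p=viewer.camera('scene');w=cloud(p)
K=np.array([[p['fx'],0,p['cx']],[0,p['fy'],p['cy']],[0,0,1.]])
def pr(P): 
    return cv2.projectPoints(np.array(P,float).reshape(-1,1,3),cv2.Rodrigues(np.array(p['R']))[0],np.array(p['t']),K,np.array(p['dist'],float))[0].reshape(-1,2)
img=cv2.resize(p['img'][110:260,210:360],(600,600))[...,::-1].copy()
def poly(L,col):
    uv=(pr([[*c2w(x,y),z] for x,y,z in L])-[210,110]+.5)*4-.5
    cv2.polylines(img,[np.round(uv).astype(np.int32)],True,col,1)
y0=-.0025
poly([(.018,y0+.033,.046),(.018,y0-.033,.046),(-.022,y0-.033,.046),(-.022,y0+.033,.046)],(0,0,255))
o=telemetry.get_obs();l=(o['ee_pos'][:2]-C['t'])@C['R'];print('tcp in caliper',l,o['grip_width'],o['grip_force'])
for s in(1,-1):
    x=l[0]+s*o['grip_width']/2
    poly([(x,l[1]-.008,.017),(x,l[1]+.008,.017),(x,l[1]+.008,.06),(x,l[1]-.008,.06)],(0,255,0))
cv2.imwrite('pics/g2.png',img)
inv=lambda W:(W.reshape(-1,3)[:,:2]-C['t'])@C['R']
l2=inv(w).reshape(384,512,2);Z=w[...,2]
hsv=cv2.cvtColor(p['img'],cv2.COLOR_RGB2HSV)
m=(abs(Z-.0455)<.003)&(abs(l2[...,0])<.03)&(l2[...,1]>-.09)&(l2[...,1]<.05)
a=l2[m];print('housing top extents',np.round(1e3*np.percentile(a,[2,98],axis=0)),m.sum())
E
```

```text
tcp in caliper [-0.00116071 -0.00294848] 0.03281821603718123 0.0
housing top extents [[-22. -32.]
 [ 16.  31.]] 214
```

View pics/g2.png

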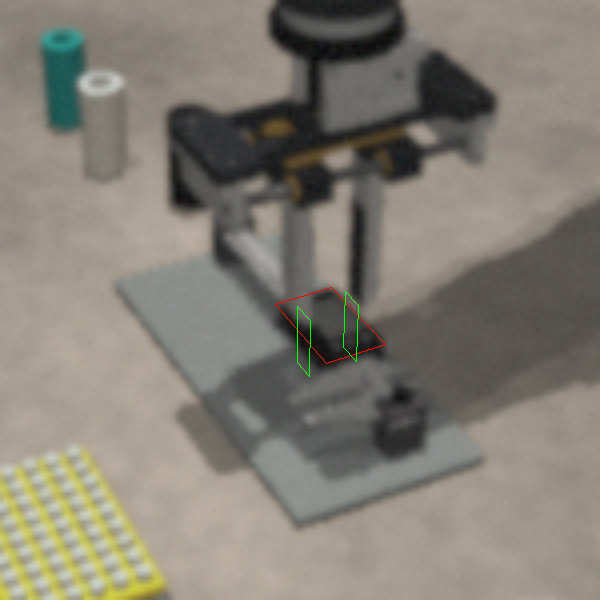

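The projected fingers (green) reach lower than the visible ones: the near finger seems to end at about (310,325). I'll check the finger points in the depth map.

```bash
python3 - <<'E'
from h import *
o=telemetry.get_obs();print(o['qpos'],o['ee_pos'],o['time_s'])
for n in ('scene','top'):
    p=viewer.camera(n);w=cloud(p)
    l=((w.reshape(-1,3)[:,:2]-C['t'])@C['R']).reshape(384,512,2);Z=w[...,2]
    for lo,hi in((.018,.03),(.03,.042),(.042,.05),(.05,.06),(.06,.08),(.08,.1),(.1,.12)):
        m=(Z>lo)&(Z<hi)&(abs(l[...,0])<.1)&(abs(l[...,1])<.05)
        a=1e3*l[m]
        if len(a)>4:
            h=np.histogram(a[:,0],np.arange(-60,61,10))[0]
            print(n,lo,len(a),h, 'y of x>20:',np.round(np.percentile(a[a[:,0]>19,1],[5,95])) if (a[:,0]>19).sum()>3 else '')
E
```

```text
[ 2.55601880e-02  3.94677083e-01  1.77693767e+00 -1.23714238e-05
  9.70023372e-01  2.06717648e-01] [0.50800357 0.04959648 0.03423582] 4.85
scene 0.018 7 [0 0 0 0 0 0 0 7 0 0 0 0] y of x>20: 
scene 0.03 231 [ 0  0  2 20 25 26 32 70 25 17 14  0] y of x>20: [-24.  48.]
scene 0.042 257 [ 0  0  0 18 66 66 49 58  0  0  0  0] y of x>20: 
scene 0.05 14 [0 0 0 4 6 0 2 2 0 0 0 0] y of x>20: 
scene 0.06 95 [ 0  0  2 30 21  0  0 13 29  0  0  0] y of x>20: [-7.  9.]
scene 0.08 108 [ 0  0  2 37 15  0  0 17 37  0  0  0] y of x>20: [-8.  9.]
scene 0.1 111 [ 0  0  7 30 18  0  0 17 39  0  0  0] y of x>20: [-7.  9.]
```

```bash
python3 - <<'E'
from h import *
print([a for a in dir(ctrl) if a[0]!='_'])
p=viewer.camera('scene');w=cloud(p)
l=((w.reshape(-1,3)[:,:2]-C['t'])@C['R']).reshape(384,512,2);Z=w[...,2]
for z in np.arange(.04,.3,.01):
    m=(Z>z)&(Z<z+.01)&(abs(l[...,0])<.11)&(abs(l[...,1])<.06)
    print(round(z,2),np.histogram(1e3*l[m][:,0],np.arange(-110,111,20))[0],m.sum() and np.round(1e3*np.percentile(l[m][:,1],[2,98])))
E
```

```text
['MotionError', 'tcp_to_tips']
0.04 [  0   0   0   0  95 125  63   0   0   0   0] [-31.  35.]
0.05 [0 0 0 0 9 1 1 0 0 0 0] [-16.   7.]
0.06 [ 0  0  0  0 25  0 18  0  0  0  0] [-9. 10.]
0.07 [ 0  0  0  0 26  0 23  0  0  0  0] [-9.  9.]
0.08 [ 0  0  0  1 27  0 25  0  0  0  0] [-11.  10.]
0.09 [ 0  0  0  1 28  0 29  0  0  0  0] [-7. 10.]
0.1 [ 0  0  0  3 23  0 29  0  0  0  0] [-9.  9.]
0.11 [ 0  0  0  2 27  0 26  0  0  0  0] [-7. 10.]
0.12 [ 0  0  0  3 29  0 31  0  0  0  0] [-9.  9.]
0.13 [ 0  0  0  1 27  0 25  0  0  0  0] [-12.  10.]
0.14 [ 0  0  0  2 17  0  7  1  0  0  0] [ 1. 10.]
0.15 [ 0 22  0  1 20  0  2 13  1 34  0] [-26.  33.]
0.16 [ 0 44 14 21 40 17 26 42 15 49  0] [-23.  33.]
0.17 [ 0 33 14 41 51 15 54 71 10 31  0] [-28.  33.]
0.18 [ 0 28 15 11 21 23 49 29  9 61  0] [-22.  33.]
0.19 [  8 129  90  33  33  42 106  67 129 160   0] [-30.  32.]
0.2 [ 0  0  0 22 33 42 26  0  0  0  0] [-20.  23.]
0.21 [ 0  0  0 19 23 56 26  0  0  0  0] [-19.  23.]
0.22 [ 0  0  0 10 21 39 15  0  0  0  0] [-18.  23.]
0.23 [ 0  0  0 10 24 20 18  0  0  0  0] [17. 34.]
0.24 [ 0  0  0 31 24 30 30 19  0  0  0] [-6. 36.]
0.25 [ 0  0  0 10 32 51 96 22  0  0  0] [-24.  35.]
0.26 [ 0  0  0  0 20 28 61  7  0  0  0] [-11.  32.]
0.27 [ 0  0  0  0 10 43 64 15  0  0  0] [-9. 33.]
0.28 [ 0  0  0  0  2 19 56  7  0  0  0] [-6. 51.]
0.29 [  0   0   0   4  22  33 114   9   0   0   0] [-39.  57.]
```

The depth map shows the real fingertips at z≈0.058 and the gripper body at ≈0.154. The telemetry implies 0.017 and 0.114, so the tool is about 40 mm higher than reported; x and y agree. The fingers are above the housing. I'll open, go down the missing 40 mm and check for force.

>>> step_arm([
  {"dx": 0, "dy": 0, "dz": 0, "rx": 0, "ry": 0, "rz": 0, "claw": 0.1},
  {"dx": 0, "dy": 0, "dz": 0, "rx": 0, "ry": 0, "rz": 0, "claw": 0.1},
  {"dx": 0, "dy": 0, "dz": 0, "rx": 0, "ry": 0, "rz": 0, "claw": 0.1},
  {"dx": 0, "dy": 0, "dz": 0, "rx": 0, "ry": 0, "rz": 0, "claw": 0.1},
  {"dx": 0, "dy": 0, "dz": 0, "rx": 0, "ry": 0, "rz": 0, "claw": 0.1},
  {"dx": 0, "dy": 0, "dz": 0, "rx": 0, "ry": 0, "rz": 0, "claw": 0.1},
  {"dx": 0, "dy": 0, "dz": 0, "rx": 0, "ry": 0, "rz": 0, "claw": 0.1},
  {"dx": 0, "dy": 0, "dz": 0.1, "rx": 0, "ry": 0, "rz": 0, "claw": 0.1},
  {"dx": 0, "dy": 0, "dz": 0.1, "rx": 0, "ry": 0, "rz": 0, "claw": 0.1},
  {"dx": 0, "dy": 0, "dz": 0, "rx": 0, "ry": 0, "rz": 0, "claw": 0.1},
])

```text
time_s: 6.0
ee_pos: [0.5069, 0.0496, 0.0124]
eef_rot: [-3.139, 0.001, 1.39]
force: [-0.2, 1.0, -0.5]
grip_width: 0.0843
grip_force: 0.0
```

```bash
cat >> h.py <<'E'
def tipz(x0,y0):
    "seen fingertips: per-finger lowest well-filled height, and mean local x,y (caliper axes) of finger points"
    p=viewer.camera('scene');w=cloud(p)
    l=((w.reshape(-1,3)[:,:2]-C['t'])@C['R']).reshape(384,512,2);Z=w[...,2]
    m=(Z>.03)&(Z<.14)&(abs(l[...,1]-y0)<.012)&(abs(l[...,0]-x0)<.065)
    for s,k in(('+x',m&(l[...,0]>x0)),('-x',m&(l[...,0]<x0))):
        h=np.histogram(Z[k],np.arange(.03,.14,.005))[0];print(s,h)
E
python3 -c "
from h import *
o=telemetry.get_obs();l=(o['ee_pos'][:2]-C['t'])@C['R'];print(o['ee_pos'],l,o['grip_width'],o['force']);tipz(*l)"
```

```text
[0.50693834 0.0495824  0.01238625] [-0.00220635 -0.00315232] 0.08429871732288279 [-0.21020857  1.0416577  -0.46660252]
+x [ 7 12 15 58 13 14 13 13 12 11 13 16 11 13 14 13  7  9  0  0  0  0]
-x [ 1  8 17 58 13 10 15 10 13 12 13 13 13 13 12 14 14 12 11  2  4  6]
```

>>> step_arm([
  {"dx": 0, "dy": 0, "dz": 0.06, "rx": 0, "ry": 0, "rz": 0, "claw": 0.1},
  {"dx": 0, "dy": 0, "dz": 0.06, "rx": 0, "ry": 0, "rz": 0, "claw": 0.2},
  {"dx": 0, "dy": 0, "dz": 0.06, "rx": 0, "ry": 0, "rz": 0, "claw": 0.3},
  {"dx": 0, "dy": 0, "dz": 0, "rx": 0, "ry": 0, "rz": 0, "claw": 0.4},
  {"dx": 0, "dy": 0, "dz": 0, "rx": 0, "ry": 0, "rz": 0, "claw": 0.5},
  {"dx": 0, "dy": 0, "dz": 0, "rx": 0, "ry": 0, "rz": 0, "claw": 0.5},
  {"dx": 0, "dy": 0, "dz": 0, "rx": 0, "ry": 0, "rz": 0, "claw": 0.5},
])

```text
time_s: 6.75
ee_pos: [0.5081, 0.0496, -0.0035]
eef_rot: [3.141, -0.0, 1.39]
force: [-0.0, -0.0, 0.3]
grip_width: 0.0475
grip_force: 0.0
```

>>> step_arm([
  {"dx": 0, "dy": 0, "dz": 0, "rx": 0, "ry": 0, "rz": 0, "claw": 0.55},
  {"dx": 0, "dy": 0, "dz": 0, "rx": 0, "ry": 0, "rz": 0, "claw": 0.6},
  {"dx": 0, "dy": 0, "dz": 0, "rx": 0, "ry": 0, "rz": 0, "claw": 0.65},
  {"dx": 0, "dy": 0, "dz": 0, "rx": 0, "ry": 0, "rz": 0, "claw": 0.7},
  {"dx": 0, "dy": 0, "dz": 0, "rx": 0, "ry": 0, "rz": 0, "claw": 0.7},
], grip_force=6)

```text
time_s: 7.25
ee_pos: [0.5068, 0.0497, -0.0039]
eef_rot: [-3.139, 0.001, 1.39]
force: [-8.5, 0.4, 5.4]
grip_width: 0.0401
grip_force: 6.0
```

```bash
python3 -c "
from h import *
o=telemetry.get_obs();l=(o['ee_pos'][:2]-C['t'])@C['R'];print(l,o['grip_width'],o['grip_force'],o['force'],o['moment'])"
```

```text
[-0.00237897 -0.00309526] 0.040129118492943365 5.997574366629124 [-8.51892449  0.44548375  5.36632917] [0.08609402 1.55953313 0.05308402]
```

>>> step_arm([
  {"dx": 0, "dy": -0.008, "dz": -0.01, "rx": 0, "ry": 0, "rz": 0, "claw": 0.7},
  {"dx": 0, "dy": 0, "dz": 0, "rx": 0, "ry": 0, "rz": 0, "claw": 0.7},
], grip_force=6)

```text
time_s: 7.45
ee_pos: [0.5067, 0.0497, -0.0031]
eef_rot: [-3.141, 0.0, 1.39]
force: [-1.9, -0.1, -6.0]
grip_width: 0.0398
grip_force: 6.0
```

>>> step_arm([
  {"dx": -0.02, "dy": -0.002, "dz": 0.005, "rx": 0, "ry": 0, "rz": 0, "claw": 0.7},
  {"dx": -0.04, "dy": 0, "dz": 0, "rx": 0, "ry": 0, "rz": 0, "claw": 0.7},
  {"dx": -0.05, "dy": 0, "dz": 0, "rx": 0, "ry": 0, "rz": 0, "claw": 0.7},
  {"dx": -0.05, "dy": 0, "dz": 0, "rx": 0, "ry": 0, "rz": 0, "claw": 0.7},
  {"dx": -0.05, "dy": 0, "dz": 0, "rx": 0, "ry": 0, "rz": 0, "claw": 0.7},
], grip_force=8)

```text
time_s: 7.95
ee_pos: [0.503, 0.0288, -0.0032]
eef_rot: [-3.141, -0.0, 1.39]
force: [-3.5, 3.2, 0.8]
grip_width: 0.0399
grip_force: 8.0
```

>>> step_arm([
  {"dx": -0.05, "dy": -0.002, "dz": 0, "rx": 0, "ry": 0, "rz": 0, "claw": 0.7},
  {"dx": -0.05, "dy": -0.002, "dz": 0, "rx": 0, "ry": 0, "rz": 0, "claw": 0.7},
  {"dx": -0.05, "dy": 0, "dz": 0, "rx": 0, "ry": 0, "rz": 0, "claw": 0.7},
  {"dx": -0.05, "dy": 0, "dz": 0, "rx": 0, "ry": 0, "rz": 0, "claw": 0.7},
  {"dx": -0.04, "dy": 0, "dz": 0, "rx": 0, "ry": 0, "rz": 0, "claw": 0.7},
  {"dx": 0, "dy": 0, "dz": 0, "rx": 0, "ry": 0, "rz": 0, "claw": 0.7},
])

```text
time_s: 8.55
ee_pos: [0.4986, 0.0048, -0.0032]
eef_rot: [3.141, 0.0, 1.389]
force: [0.4, -1.8, -0.9]
grip_width: 0.0398
grip_force: 8.0
```

```bash
python3 -c "
from h import *
o=telemetry.get_obs();l=(o['ee_pos'][:2]-C['t'])@C['R'];print(l,o['grip_width'],o['force'],o['eef_rot'])"
```

```text
[-0.00247345 -0.04867673] 0.039803363223834765 [ 0.40743147 -1.76950733 -0.86048364] [3.14133331e+00 4.76690577e-04 1.38921710e+00]
```

>>> step_arm([
  {"dx": 0, "dy": 0, "dz": 0, "rx": 0, "ry": 0, "rz": 0, "claw": 0.3},
  {"dx": 0, "dy": 0, "dz": 0, "rx": 0, "ry": 0, "rz": 0, "claw": 0.1},
  {"dx": 0, "dy": 0, "dz": 0, "rx": 0, "ry": 0, "rz": 0, "claw": 0},
  {"dx": 0, "dy": 0, "dz": -0.1, "rx": 0, "ry": 0, "rz": 0, "claw": 0},
  {"dx": 0, "dy": 0, "dz": -0.3, "rx": 0, "ry": 0, "rz": 0, "claw": 0},
  {"dx": 0, "dy": 0, "dz": -0.4, "rx": 0, "ry": 0, "rz": 0, "claw": 0},
  {"dx": 0, "dy": 0, "dz": -0.3, "rx": 0, "ry": 0, "rz": 0, "claw": 0},
  {"dx": 0, "dy": 0, "dz": 0, "rx": 0, "ry": 0, "rz": 0, "claw": 0},
])

```text
time_s: 9.35
ee_pos: [0.5005, 0.0056, 0.1114]
eef_rot: [3.134, -0.001, 1.39]
force: [0.6, 0.1, -0.4]
grip_width: 0.0935
grip_force: 0.0
```

```bash
python3 -c "
from h import *
print(telemetry.get_obs()['ee_pos'],telemetry.get_obs()['grip_width'])
go(.4776,-.2483,.014,np.pi/2+float(C['th']))"
```

```text
[0.50052928 0.00557016 0.11141424] 0.09346227888220099
total dxyz units [-2.539  0.224  0.974]
rot units [ 0.0046 -0.0005 -0.0011]
```

>>> step_arm([
  {"dx": -0.2, "dy": 0.02, "dz": 0, "rx": 0, "ry": 0, "rz": 0, "claw": 0},
  {"dx": -0.3, "dy": 0.03, "dz": 0, "rx": 0, "ry": 0, "rz": 0, "claw": 0},
  {"dx": -0.3, "dy": 0.03, "dz": 0, "rx": 0, "ry": 0, "rz": 0, "claw": 0},
  {"dx": -0.3, "dy": 0.03, "dz": 0, "rx": 0, "ry": 0, "rz": 0, "claw": 0},
  {"dx": -0.3, "dy": 0.03, "dz": 0, "rx": 0, "ry": 0, "rz": 0, "claw": 0},
  {"dx": -0.3, "dy": 0.03, "dz": 0, "rx": 0, "ry": 0, "rz": 0, "claw": 0},
  {"dx": -0.3, "dy": 0.03, "dz": 0, "rx": 0, "ry": 0, "rz": 0, "claw": 0},
  {"dx": -0.3, "dy": 0.02, "dz": 0, "rx": 0, "ry": 0, "rz": 0, "claw": 0},
  {"dx": -0.22, "dy": 0, "dz": 0, "rx": 0, "ry": 0, "rz": 0, "claw": 0},
  {"dx": 0, "dy": 0, "dz": 0, "rx": 0, "ry": 0, "rz": 0, "claw": 0},
])

```text
time_s: 10.35
ee_pos: [0.474, -0.2481, 0.1064]
eef_rot: [-3.141, 0.0, 1.387]
force: [0.1, -0.1, 0.2]
grip_width: 0.0943
grip_force: 0.0
```

>>> step_arm([
  {"dx": 0, "dy": 0, "dz": 0, "rx": 0, "ry": 0, "rz": 0, "claw": 0},
])

```text
time_s: 10.45
ee_pos: [0.4745, -0.246, 0.1064]
eef_rot: [-3.141, -0.0, 1.389]
force: [0.4, 0.4, -0.6]
grip_width: 0.0941
grip_force: 0.0
```

```bash
python3 -c "
from h import *
go(.4776,-.2483,.014,np.pi/2+float(C['th']))
o=telemetry.get_obs();l=(o['ee_pos'][:2]-C['t'])@C['R'];print(o['ee_pos'],l)
p=viewer.camera('scene');w=cloud(p);ll=((w.reshape(-1,3)[:,:2]-C['t'])@C['R']).reshape(384,512,2);Z=w[...,2]
m=(Z>.105)&(Z<.21)&(abs(ll[...,1]-l[1])<.012)&(abs(ll[...,0]-l[0])<.065)
print(np.histogram(Z[m],np.arange(.105,.2,.005)))
a=ll[m];print('finger mean y, x lo/hi',a[:,1].min(),a[:,1].max(),a[:,0].min(),a[:,0].max())
"
```

```text
total dxyz units [-0.018  0.035  0.924]
rot units [-0.0004 -0.0002 -0.0016]
[ 0.47451549 -0.24596102  0.10643974] [ 0.01860269 -0.29973981]
(array([ 0,  0,  0,  0,  3,  9, 14, 23, 14, 20, 19, 20, 17, 19, 22, 22, 17,
       23, 19]), array([0.105, 0.11 , 0.115, 0.12 , 0.125, 0.13 , 0.135, 0.14 , 0.145,
       0.15 , 0.155, 0.16 , 0.165, 0.17 , 0.175, 0.18 , 0.185, 0.19 ,
       0.195, 0.2  ]))
finger mean y, x lo/hi -0.31073574481639343 -0.2877472402116725 -0.0432202110875359 0.07765621055669962
```

>>> step_arm([
  {"dx": -0.02, "dy": 0.035, "dz": 0.1, "rx": 0, "ry": 0, "rz": 0, "claw": 0},
  {"dx": 0, "dy": 0, "dz": 0.2, "rx": 0, "ry": 0, "rz": 0, "claw": 0},
  {"dx": 0, "dy": 0, "dz": 0.2, "rx": 0, "ry": 0, "rz": 0, "claw": 0},
  {"dx": 0, "dy": 0, "dz": 0.2, "rx": 0, "ry": 0, "rz": 0, "claw": 0},
  {"dx": 0, "dy": 0, "dz": 0.15, "rx": 0, "ry": 0, "rz": 0, "claw": 0.1},
  {"dx": 0, "dy": 0, "dz": 0.07, "rx": 0, "ry": 0, "rz": 0, "claw": 0.2},
  {"dx": 0, "dy": 0, "dz": 0, "rx": 0, "ry": 0, "rz": 0, "claw": 0.35},
  {"dx": 0, "dy": 0, "dz": 0, "rx": 0, "ry": 0, "rz": 0, "claw": 0.5},
  {"dx": 0, "dy": 0, "dz": 0, "rx": 0, "ry": 0, "rz": 0, "claw": 0.55},
  {"dx": 0, "dy": 0, "dz": 0, "rx": 0, "ry": 0, "rz": 0, "claw": 0.6},
])

```text
time_s: 11.5
ee_pos: [0.4782, -0.249, 0.0154]
eef_rot: [3.141, 0.0, 1.39]
force: [0.7, -0.1, -0.2]
grip_width: 0.0494
grip_force: 0.0
```

>>> step_arm([
  {"dx": 0, "dy": 0, "dz": 0, "rx": 0, "ry": 0, "rz": 0, "claw": 0.65},
  {"dx": 0, "dy": 0, "dz": 0, "rx": 0, "ry": 0, "rz": 0, "claw": 0.7},
  {"dx": 0, "dy": 0, "dz": 0, "rx": 0, "ry": 0, "rz": 0, "claw": 0.75},
  {"dx": 0, "dy": 0, "dz": 0, "rx": 0, "ry": 0, "rz": 0, "claw": 0.8},
  {"dx": 0, "dy": 0, "dz": 0, "rx": 0, "ry": 0, "rz": 0, "claw": 0.8},
], grip_force=8)

```text
time_s: 12.0
ee_pos: [0.4779, -0.2489, 0.0149]
eef_rot: [3.141, 0.0, 1.39]
force: [-1.2, 0.1, 3.7]
grip_width: 0.0322
grip_force: 8.0
```

>>> step_arm([
  {"dx": 0, "dy": 0, "dz": -0.03, "rx": 0, "ry": 0, "rz": 0, "claw": 0.8},
  {"dx": 0, "dy": 0, "dz": -0.1, "rx": 0, "ry": 0, "rz": 0, "claw": 0.8},
  {"dx": 0, "dy": 0, "dz": -0.2, "rx": 0, "ry": 0, "rz": 0, "claw": 0.8},
  {"dx": 0, "dy": 0, "dz": -0.2, "rx": 0, "ry": 0, "rz": 0, "claw": 0.8},
  {"dx": 0, "dy": 0, "dz": -0.2, "rx": 0, "ry": 0, "rz": 0, "claw": 0.8},
  {"dx": 0, "dy": 0, "dz": -0.1, "rx": 0, "ry": 0, "rz": 0, "claw": 0.8},
  {"dx": 0, "dy": 0, "dz": 0, "rx": 0, "ry": 0, "rz": 0, "claw": 0.8},
  {"dx": 0, "dy": 0, "dz": 0, "rx": 0, "ry": 0, "rz": 0, "claw": 0.8},
])

```text
time_s: 12.8
ee_pos: [0.4776, -0.2487, 0.0972]
eef_rot: [-3.141, -0.0, 1.39]
force: [0.5, 0.4, -0.7]
grip_width: 0.0323
grip_force: 8.0
```

```bash
python3 -c "
from h import *
print(telemetry.get_obs()['grip_width'])
go(*c2w(.030,.036),.0235,np.pi/2+float(C['th']))
p=viewer.camera('scene');o=telemetry.get_obs();e=o['ee_pos'];w=cloud(p)
m=(np.hypot(w[...,0]-e[0],w[...,1]-e[1])<.03)&(w[...,2]>.03)&(w[...,2]<.115);print(e,np.histogram(w[...,2][m],np.arange(.05,.12,.005))[0])
m=(w[...,2]>.004)&(w[...,2]<.02)
l=((w.reshape(-1,3)[:,:2]-C['t'])@C['R']).reshape(384,512,2);Z=w[...,2]
m=(Z>.034)&(Z<.039)&(l[...,0]>.025)&(l[...,0]<.045)&(l[...,1]>-.06)&(l[...,1]<.1);print('jaw ys',np.histogram(1e3*l[m][:,1],np.arange(-40,100,4)))
"
```

```text
0.032277045438622656
total dxyz units [3.379 0.073 0.738]
rot units [-0.0004 -0.0001 -0.0012]
[ 0.47745212 -0.24859769  0.09687198] [ 0  0  0  0  0  0  2 15 20 22 18 20 12]
jaw ys (array([ 0,  0,  0,  0,  0,  0,  0,  3,  9,  8,  5,  1,  0,  0,  0,  0,  0,
        0,  0,  0,  0,  0,  0,  0,  2,  7, 11,  8,  3,  0,  0,  0,  0,  0]), array([-40, -36, -32, -28, -24, -20, -16, -12,  -8,  -4,   0,   4,   8,
        12,  16,  20,  24,  28,  32,  36,  40,  44,  48,  52,  56,  60,
        64,  68,  72,  76,  80,  84,  88,  92,  96]))
```

>>> step_arm([
  {"dx": 0.15, "dy": 0, "dz": 0, "rx": 0, "ry": 0, "rz": 0, "claw": 0.8},
  {"dx": 0.3, "dy": 0.01, "dz": 0, "rx": 0, "ry": 0, "rz": 0, "claw": 0.8},
  {"dx": 0.4, "dy": 0.01, "dz": 0, "rx": 0, "ry": 0, "rz": 0, "claw": 0.8},
  {"dx": 0.4, "dy": 0.01, "dz": 0, "rx": 0, "ry": 0, "rz": 0, "claw": 0.8},
  {"dx": 0.4, "dy": 0.01, "dz": 0, "rx": 0, "ry": 0, "rz": 0, "claw": 0.8},
  {"dx": 0.4, "dy": 0.01, "dz": 0, "rx": 0, "ry": 0, "rz": 0, "claw": 0.8},
  {"dx": 0.4, "dy": 0.01, "dz": 0, "rx": 0, "ry": 0, "rz": 0, "claw": 0.8},
  {"dx": 0.4, "dy": 0.01, "dz": 0, "rx": 0, "ry": 0, "rz": 0, "claw": 0.8},
  {"dx": 0.35, "dy": 0, "dz": 0, "rx": 0, "ry": 0, "rz": 0, "claw": 0.8},
  {"dx": 0.18, "dy": 0, "dz": 0, "rx": 0, "ry": 0, "rz": 0, "claw": 0.8},
])

```text
time_s: 13.85
ee_pos: [0.545, 0.0859, 0.097]
eef_rot: [-3.14, -0.0, 1.392]
force: [0.1, -0.4, -0.6]
grip_width: 0.0323
grip_force: 8.0
```

>>> step_arm([
  {"dx": 0, "dy": 0, "dz": 0, "rx": 0, "ry": 0, "rz": 0, "claw": 0.8},
  {"dx": 0, "dy": 0, "dz": 0, "rx": 0, "ry": 0, "rz": 0, "claw": 0.8},
])

```text
time_s: 14.05
ee_pos: [0.545, 0.0827, 0.0971]
eef_rot: [-3.141, 0.0, 1.391]
force: [0.1, -0.1, -0.4]
grip_width: 0.0319
grip_force: 8.0
```

```bash
python3 -c "
from h import *
o=telemetry.get_obs();print((o['ee_pos'][:2]-C['t'])@C['R'],o['grip_width'])
go(*c2w(.030,.036),.0235,np.pi/2+float(C['th']))
p=viewer.camera('scene')
cv2.imwrite('pics/pl.png',cv2.resize(p['img'][100:260,230:390],(640,600))[...,::-1])
"
```

```text
[0.02936572 0.03625727] 0.03185978585430992
total dxyz units [-0.002  0.007  0.736]
rot units [-0.0007  0.0003 -0.0006]
```

View pics/pl.png

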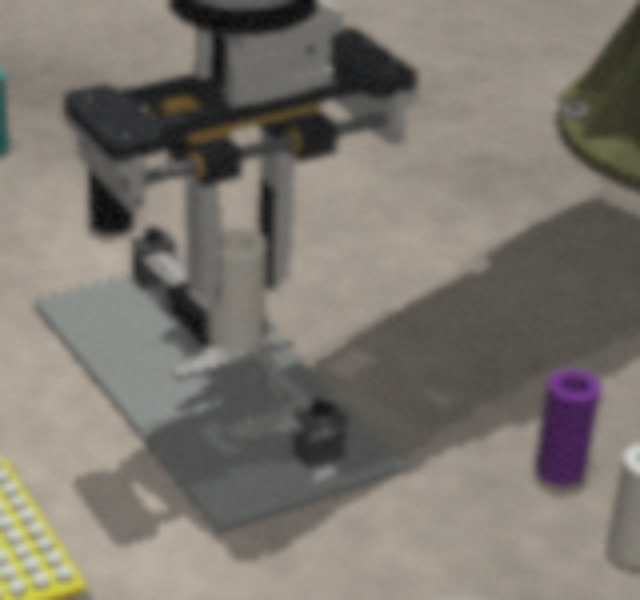

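The sleeve hangs upright in the fingers at (240,290), above the gap between the opened jaws. The sliding jaw is at (215,360) and the fixed jaw at (270,425). Lowering.

>>> step_arm([
  {"dx": 0, "dy": 0.005, "dz": 0.1, "rx": 0, "ry": 0, "rz": 0, "claw": 0.8},
  {"dx": 0, "dy": 0, "dz": 0.15, "rx": 0, "ry": 0, "rz": 0, "claw": 0.8},
  {"dx": 0, "dy": 0, "dz": 0.15, "rx": 0, "ry": 0, "rz": 0, "claw": 0.8},
  {"dx": 0, "dy": 0, "dz": 0.15, "rx": 0, "ry": 0, "rz": 0, "claw": 0.8},
  {"dx": 0, "dy": 0, "dz": 0.1, "rx": 0, "ry": 0, "rz": 0, "claw": 0.8},
  {"dx": 0, "dy": 0, "dz": 0.05, "rx": 0, "ry": 0, "rz": 0, "claw": 0.8},
  {"dx": 0, "dy": 0, "dz": 0.02, "rx": 0, "ry": 0, "rz": 0, "claw": 0.8},
  {"dx": 0, "dy": 0, "dz": 0, "rx": 0, "ry": 0, "rz": 0, "claw": 0.8},
])

```text
time_s: 14.9
ee_pos: [0.5462, 0.0821, 0.0259]
eef_rot: [3.141, -0.0, 1.389]
force: [0.9, -0.5, -0.4]
grip_width: 0.0324
grip_force: 8.0
```

>>> step_arm([
  {"dx": 0, "dy": 0, "dz": 0.015, "rx": 0, "ry": 0, "rz": 0, "claw": 0.8},
  {"dx": 0, "dy": 0, "dz": 0.01, "rx": 0, "ry": 0, "rz": 0, "claw": 0.8},
  {"dx": 0, "dy": 0, "dz": 0, "rx": 0, "ry": 0, "rz": 0, "claw": 0.8},
])

```text
time_s: 15.2
ee_pos: [0.5462, 0.0823, 0.0234]
eef_rot: [3.141, -0.0, 1.39]
force: [-1.2, 0.1, -0.0]
grip_width: 0.0326
grip_force: 8.0
```

>>> step_arm([
  {"dx": 0, "dy": 0, "dz": 0.005, "rx": 0, "ry": 0, "rz": 0, "claw": 0.8},
  {"dx": 0, "dy": 0, "dz": 0, "rx": 0, "ry": 0, "rz": 0, "claw": 0.8},
])

```text
time_s: 15.4
ee_pos: [0.5462, 0.0823, 0.0229]
eef_rot: [3.141, -0.0, 1.39]
force: [0.1, 0.1, 0.9]
grip_width: 0.0326
grip_force: 8.0
```

>>> step_arm([
  {"dx": 0, "dy": 0, "dz": 0.004, "rx": 0, "ry": 0, "rz": 0, "claw": 0.8},
  {"dx": 0, "dy": 0, "dz": 0, "rx": 0, "ry": 0, "rz": 0, "claw": 0.8},
])

```text
time_s: 15.6
ee_pos: [0.5462, 0.0823, 0.0229]
eef_rot: [3.141, -0.0, 1.39]
force: [-2.6, 0.2, 5.7]
grip_width: 0.0323
grip_force: 8.0
```

>>> step_arm([
  {"dx": 0, "dy": 0, "dz": 0, "rx": 0, "ry": 0, "rz": 0, "claw": 0.64},
  {"dx": 0, "dy": 0, "dz": 0, "rx": 0, "ry": 0, "rz": 0, "claw": 0.6},
  {"dx": 0, "dy": 0, "dz": 0, "rx": 0, "ry": 0, "rz": 0, "claw": 0.5},
  {"dx": 0, "dy": 0, "dz": 0, "rx": 0, "ry": 0, "rz": 0, "claw": 0.4},
  {"dx": 0, "dy": 0, "dz": 0, "rx": 0, "ry": 0, "rz": 0, "claw": 0.4},
  {"dx": 0, "dy": 0, "dz": -0.05, "rx": 0, "ry": 0, "rz": 0, "claw": 0.3},
  {"dx": 0, "dy": 0, "dz": -0.15, "rx": 0, "ry": 0, "rz": 0, "claw": 0.3},
  {"dx": 0, "dy": 0, "dz": -0.3, "rx": 0, "ry": 0, "rz": 0, "claw": 0.2},
  {"dx": 0, "dy": 0, "dz": -0.4, "rx": 0, "ry": 0, "rz": 0, "claw": 0},
  {"dx": 0, "dy": 0, "dz": 0, "rx": 0, "ry": 0, "rz": 0, "claw": 0},
])

```text
time_s: 16.6
ee_pos: [0.5484, 0.0825, 0.1177]
eef_rot: [3.134, -0.002, 1.39]
force: [-0.5, 0.0, -0.4]
grip_width: 0.0863
grip_force: 0.0
```

```bash
python3 -c "
from h import *
go(*c2w(-.0025,-.0487),-.0035,np.pi/2+float(C['th']))
p=viewer.camera('scene')
cv2.imwrite('pics/pl2.png',cv2.resize(p['img'][130:260,230:360],(600,600))[...,::-1])
w=cloud(p);l=((w.reshape(-1,3)[:,:2]-C['t'])@C['R']).reshape(384,512,2);Z=w[...,2]
for lo,hi in((.05,.06),(.06,.07),(.07,.082)):
  m=(Z>lo)&(Z<hi)&(abs(l[...,0]-.03)<.03)&(abs(l[...,1]-.036)<.035);a=l[m]*1e3;print(lo,len(a),a.min(0),a.max(0),Z[m].max())
"
```

```text
total dxyz units [-0.857 -0.36   1.208]
rot units [ 0.005  -0.0014 -0.0012]
0.05 44 [15.42734759 33.87808108] [45.77500119 52.83906615] 0.059821434806989
0.06 49 [16.06502047 26.21523764] [45.00659416 51.84585946] 0.0698328655683214
0.07 128 [12.61220381 20.67153941] [45.66839712 52.5708273 ] 0.0813900428346334
```

View pics/pl2.png

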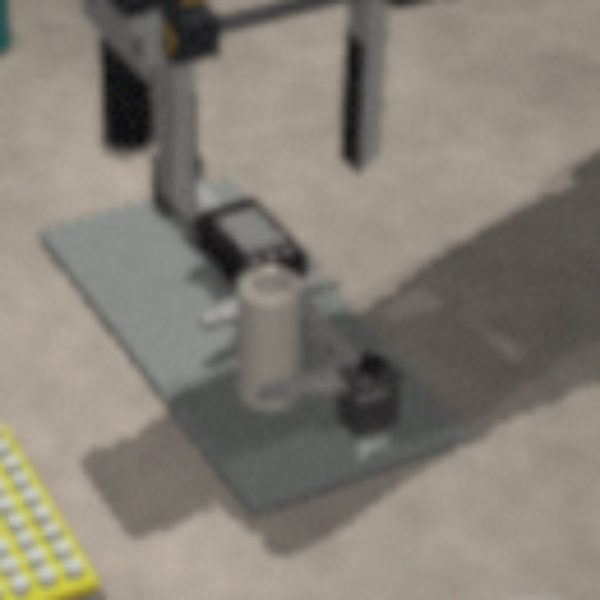

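The sleeve stands upright between the jaws, its top at (270,280), and the sliding jaw tip shows behind it at (220,315). By depth its axis is at about x 30, y 36 mm of the caliper. Next I grip the slider again.

>>> step_arm([
  {"dx": -0.2, "dy": -0.1, "dz": 0, "rx": 0, "ry": 0, "rz": 0, "claw": 0},
  {"dx": -0.3, "dy": -0.12, "dz": 0, "rx": 0, "ry": 0, "rz": 0, "claw": 0},
  {"dx": -0.26, "dy": -0.12, "dz": 0, "rx": 0, "ry": 0, "rz": 0, "claw": 0},
  {"dx": -0.1, "dy": -0.02, "dz": 0, "rx": 0, "ry": 0, "rz": 0, "claw": 0},
  {"dx": 0, "dy": 0, "dz": 0.2, "rx": 0, "ry": 0, "rz": 0, "claw": 0},
  {"dx": 0, "dy": 0, "dz": 0.3, "rx": 0, "ry": 0, "rz": 0, "claw": 0},
  {"dx": 0, "dy": 0, "dz": 0.1, "rx": 0, "ry": 0, "rz": 0, "claw": 0},
  {"dx": 0, "dy": 0, "dz": 0, "rx": 0, "ry": 0, "rz": 0, "claw": 0},
  {"dx": 0, "dy": 0, "dz": 0, "rx": 0, "ry": 0, "rz": 0, "claw": 0},
])

```text
time_s: 17.55
ee_pos: [0.4957, 0.0044, 0.053]
eef_rot: [3.141, -0.0, 1.39]
force: [-0.2, 0.1, -0.1]
grip_width: 0.0937
grip_force: 0.0
```

```bash
python3 -c "
from h import *
go(*c2w(-.0025,-.0487),-.0035,1.3895)
print(telemetry.get_obs()['ee_pos'])"
```

```text
total dxyz units [0.01  0.026 0.565]
rot units [ 0.0003 -0.      0.0003]
[0.49572388 0.00435665 0.05298333]
```

>>> step_arm([
  {"dx": 0.01, "dy": 0.026, "dz": 0.15, "rx": 0, "ry": 0, "rz": 0, "claw": 0},
  {"dx": 0, "dy": 0, "dz": 0.2, "rx": 0, "ry": 0, "rz": 0, "claw": 0},
  {"dx": 0, "dy": 0, "dz": 0.15, "rx": 0, "ry": 0, "rz": 0, "claw": 0},
  {"dx": 0, "dy": 0, "dz": 0.06, "rx": 0, "ry": 0, "rz": 0, "claw": 0.2},
  {"dx": 0, "dy": 0, "dz": 0, "rx": 0, "ry": 0, "rz": 0, "claw": 0.4},
  {"dx": 0, "dy": 0, "dz": 0, "rx": 0, "ry": 0, "rz": 0, "claw": 0.5},
  {"dx": 0, "dy": 0, "dz": 0, "rx": 0, "ry": 0, "rz": 0, "claw": 0.5},
  {"dx": 0, "dy": 0, "dz": 0, "rx": 0, "ry": 0, "rz": 0, "claw": 0.5},
], grip_force=4)

```text
time_s: 18.35
ee_pos: [0.4983, 0.0047, -0.003]
eef_rot: [3.14, -0.0, 1.39]
force: [0.4, -0.3, 0.3]
grip_width: 0.0573
grip_force: 0.0
```

>>> step_arm([
  {"dx": 0, "dy": 0, "dz": 0, "rx": 0, "ry": 0, "rz": 0, "claw": 0.55},
  {"dx": 0, "dy": 0, "dz": 0, "rx": 0, "ry": 0, "rz": 0, "claw": 0.6},
  {"dx": 0, "dy": 0, "dz": 0, "rx": 0, "ry": 0, "rz": 0, "claw": 0.65},
  {"dx": 0, "dy": 0, "dz": 0, "rx": 0, "ry": 0, "rz": 0, "claw": 0.7},
  {"dx": 0, "dy": 0, "dz": 0, "rx": 0, "ry": 0, "rz": 0, "claw": 0.7},
], grip_force=4)

```text
time_s: 18.85
ee_pos: [0.4984, 0.0046, -0.0034]
eef_rot: [3.14, -0.0, 1.39]
force: [4.7, -1.8, -1.1]
grip_width: 0.0399
grip_force: 4.0
```

>>> step_arm([
  {"dx": 0.02, "dy": 0.005, "dz": 0, "rx": 0, "ry": 0, "rz": 0, "claw": 0.7},
  {"dx": 0.03, "dy": 0, "dz": 0, "rx": 0, "ry": 0, "rz": 0, "claw": 0.7},
  {"dx": 0.03, "dy": 0, "dz": 0, "rx": 0, "ry": 0, "rz": 0, "claw": 0.7},
  {"dx": 0.03, "dy": 0, "dz": 0, "rx": 0, "ry": 0, "rz": 0, "claw": 0.7},
  {"dx": 0.03, "dy": 0, "dz": 0, "rx": 0, "ry": 0, "rz": 0, "claw": 0.7},
], grip_force=5)

```text
time_s: 19.35
ee_pos: [0.5011, 0.0187, -0.0035]
eef_rot: [3.141, 0.0, 1.39]
force: [1.0, -3.9, 4.5]
grip_width: 0.0402
grip_force: 5.0
```

```bash
python3 -c "
from h import *
o=telemetry.get_obs();print((o['ee_pos'][:2]-C['t'])@C['R'],o['force']);p=viewer.camera('scene')
w=cloud(p);l=((w.reshape(-1,3)[:,:2]-C['t'])@C['R']).reshape(384,512,2);Z=w[...,2]
m=(abs(Z-.046)<.0025)&(abs(l[...,0])<.018)&(l[...,1]>-.08)&(l[...,1]<.04);print('housing front y',np.percentile(l[m][:,1]*1e3,[2,50,98]),m.sum())
"
```

```text
[-0.00246142 -0.03462553] [ 1.02927188 -3.85677134  4.49193096]
housing front y [-64.16077253 -32.97716515  -2.80359431] 113
```

>>> step_arm([
  {"dx": 0.02, "dy": 0, "dz": 0, "rx": 0, "ry": 0, "rz": 0, "claw": 0.7},
  {"dx": 0.02, "dy": 0, "dz": 0, "rx": 0, "ry": 0, "rz": 0, "claw": 0.7},
  {"dx": 0.02, "dy": 0, "dz": 0, "rx": 0, "ry": 0, "rz": 0, "claw": 0.7},
  {"dx": 0.02, "dy": 0, "dz": 0, "rx": 0, "ry": 0, "rz": 0, "claw": 0.7},
])

```text
time_s: 19.8
ee_pos: [0.5025, 0.0264, -0.0035]
eef_rot: [3.141, 0.0, 1.39]
force: [0.4, -3.0, 6.0]
grip_width: 0.04
grip_force: 5.0
```

>>> step_arm([
  {"dx": 0.01, "dy": 0, "dz": 0, "rx": 0, "ry": 0, "rz": 0, "claw": 0.7},
  {"dx": 0.005, "dy": 0, "dz": 0, "rx": 0, "ry": 0, "rz": 0, "claw": 0.7},
])

```text
time_s: 20.0
ee_pos: [0.5027, 0.0279, -0.0035]
eef_rot: [3.141, 0.0, 1.39]
force: [1.1, -3.9, 6.1]
grip_width: 0.0396
grip_force: 5.0
```

>>> step_arm([
  {"dx": 0.005, "dy": 0, "dz": -0.004, "rx": 0, "ry": 0, "rz": 0, "claw": 0.7},
  {"dx": 0.005, "dy": 0, "dz": 0, "rx": 0, "ry": 0, "rz": 0, "claw": 0.7},
])

```text
time_s: 20.2
ee_pos: [0.5029, 0.0288, -0.0034]
eef_rot: [3.142, 0.0, 1.39]
force: [3.3, -3.0, -0.3]
grip_width: 0.0399
grip_force: 5.0
```

>>> step_arm([
  {"dx": 0.004, "dy": 0, "dz": 0, "rx": 0, "ry": 0, "rz": 0, "claw": 0.7},
  {"dx": 0.002, "dy": 0, "dz": 0, "rx": 0, "ry": 0, "rz": 0, "claw": 0.7},
])

```text
time_s: 20.4
ee_pos: [0.5029, 0.0293, -0.0034]
eef_rot: [-3.142, 0.0, 1.39]
force: [3.7, -3.2, -1.6]
grip_width: 0.0395
grip_force: 5.0
```

>>> step_arm([
  {"dx": 0.002, "dy": 0, "dz": 0, "rx": 0, "ry": 0, "rz": 0, "claw": 0.7},
  {"dx": 0.002, "dy": 0, "dz": 0, "rx": 0, "ry": 0, "rz": 0, "claw": 0.7},
])

```text
time_s: 20.6
ee_pos: [0.503, 0.0297, -0.0034]
eef_rot: [-3.142, 0.0, 1.39]
force: [3.9, -4.1, -2.1]
grip_width: 0.04
grip_force: 5.0
```

>>> step_arm([
  {"dx": 0.003, "dy": 0.002, "dz": 0, "rx": 0, "ry": 0, "rz": 0, "claw": 0.7},
  {"dx": 0.002, "dy": 0, "dz": 0, "rx": 0, "ry": 0, "rz": 0, "claw": 0.7},
])

```text
time_s: 20.8
ee_pos: [0.5031, 0.0301, -0.0034]
eef_rot: [-3.141, 0.0, 1.39]
force: [1.8, -4.9, -1.5]
grip_width: 0.0401
grip_force: 5.0
```

>>> step_arm([
  {"dx": 0.002, "dy": 0.001, "dz": 0, "rx": 0, "ry": 0, "rz": 0, "claw": 0.7},
  {"dx": 0.002, "dy": 0, "dz": 0, "rx": 0, "ry": 0, "rz": 0, "claw": 0.7},
])

```text
time_s: 21.0
ee_pos: [0.5031, 0.0303, -0.0034]
eef_rot: [-3.141, 0.001, 1.39]
force: [1.0, -6.4, -0.3]
grip_width: 0.0398
grip_force: 5.0
```

```bash
python3 -c "
from h import *
o=telemetry.get_obs();print((o['ee_pos'][:2]-C['t'])@C['R'],o['force'],o['moment']);p=viewer.camera('scene')
w=cloud(p);l=((w.reshape(-1,3)[:,:2]-C['t'])@C['R']).reshape(384,512,2);Z=w[...,2]
m=(Z>.05)&(Z<.082)&(abs(l[...,0]-.03)<.03)&(l[...,1]>.018)&(l[...,1]<.075);a=l[m]*1e3;print('sleeve',len(a),np.percentile(a,[2,98],axis=0),Z[m].max())
"
```

```text
[-0.0025374 -0.0228174] [ 1.01296733 -6.35694398 -0.33625601] [-1.22196124 -0.01174219 -0.07740068]
sleeve 222 [[16.25059141 31.86212239]
 [45.42699274 61.27914115]] 0.08169571914611766
```

The force rose from about 3 N (slider friction) to 6.4 N at the expected position, so the jaws are closed with about 3 N on the sleeve. Releasing.

>>> step_arm([
  {"dx": 0, "dy": 0, "dz": 0, "rx": 0, "ry": 0, "rz": 0, "claw": 0.5},
  {"dx": 0, "dy": 0, "dz": 0, "rx": 0, "ry": 0, "rz": 0, "claw": 0.3},
  {"dx": 0, "dy": 0, "dz": 0, "rx": 0, "ry": 0, "rz": 0, "claw": 0.1},
  {"dx": 0, "dy": 0, "dz": 0, "rx": 0, "ry": 0, "rz": 0, "claw": 0.1},
  {"dx": 0, "dy": 0, "dz": -0.1, "rx": 0, "ry": 0, "rz": 0, "claw": 0.1},
  {"dx": 0, "dy": 0, "dz": -0.3, "rx": 0, "ry": 0, "rz": 0, "claw": 0.1},
  {"dx": 0, "dy": 0, "dz": -0.4, "rx": 0, "ry": 0, "rz": 0, "claw": 0.1},
  {"dx": -0.3, "dy": -0.2, "dz": -0.3, "rx": 0, "ry": 0, "rz": 0, "claw": 0.1},
  {"dx": -0.4, "dy": -0.2, "dz": 0, "rx": 0, "ry": 0, "rz": 0, "claw": 0.1},
  {"dx": -0.4, "dy": -0.2, "dz": 0, "rx": 0, "ry": 0, "rz": 0, "claw": 0.1},
])

```text
time_s: 22.05
ee_pos: [0.424, -0.0677, 0.1082]
eef_rot: [3.139, 0.0, 1.391]
force: [0.7, -1.2, -0.3]
grip_width: 0.0844
grip_force: 0.0
```

>>> step_arm([
  {"dx": -0.4, "dy": -0.2, "dz": 0, "rx": 0, "ry": 0, "rz": 0, "claw": 0.1},
  {"dx": -0.4, "dy": -0.2, "dz": 0, "rx": 0, "ry": 0, "rz": 0, "claw": 0.1},
  {"dx": 0, "dy": 0, "dz": 0, "rx": 0, "ry": 0, "rz": 0, "claw": 0.1},
])

```text
time_s: 22.35
ee_pos: [0.3688, -0.1412, 0.1075]
eef_rot: [3.141, 0.001, 1.385]
force: [0.0, -0.4, 0.1]
grip_width: 0.0846
grip_force: 0.0
```

```bash
python3 -c "
from h import *
p=viewer.camera('scene');q=viewer.camera('top')
A=cv2.resize(p['img'][150:250,230:330],(400,600)) if 0 else cv2.resize(p['img'][150:250,230:330],(400,400))
B=cv2.resize(q['img'][180:260,190:270],(400,400))
cv2.imwrite('pics/end.png',np.hstack([A,B])[...,::-1])
w=cloud(q);l=((w.reshape(-1,3)[:,:2]-C['t'])@C['R']).reshape(384,512,2);Z=w[...,2]
m=(Z>.07)&(Z<.084)&(abs(l[...,0]-.03)<.03)&(abs(l[...,1]-.04)<.03)
v,u=np.nonzero(m);pts=((ray(q,np.c_[u,v],.078)[:,:2]-C['t'])@C['R']).astype(np.float32);print('sleeve',cv2.minEnclosingCircle(pts))
m=(abs(Z-.046)<.0025)&(abs(l[...,0])<.018)&(l[...,1]>-.08)&(l[...,1]<.06);print('housing y',np.percentile(l[m][:,1]*1e3,[2,50,98]))
"
```

```text
sleeve ((0.030596375465393066, 0.043548326939344406), 0.016199059784412384)
housing y [-53.02165433 -22.99822368   8.22691301]
```

View pics/end.png

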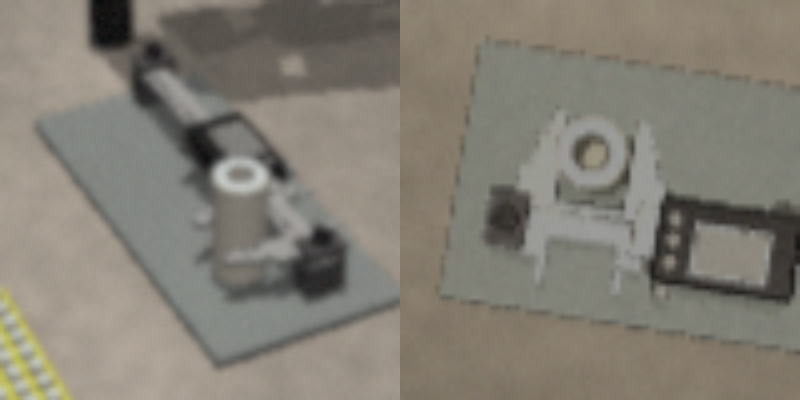

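The final picture shows the sleeve upright between both jaws (ring at (592,152) in the right half). Its axis measures y 43.5 mm, against 43.75 mm expected, and the jaw is square. Handing in.

```bash
python3 -c "
from h import *
print(hand_in())"
```

```text
the job is handed in; nothing more can be done
None
```

I measured the lone white sleeve at about 32.5 mm across and handed the job in with the caliper left closed on it. The sleeve stands upright on the plate with the jaw square, and I did not touch the other sleeves, the beaker or the tip box. `hand_in()` gave no verdict.

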